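# Dock a plug-in calibration module behind its sprung pawl

### The job

On the calibration bench, swing the dock's clear guard flap up by its yellow tab and on past upright until it stays open by itself; then set the blue plug-in module in the dock's slot and slide it in, brass connector end first, past the orange pawl and against the sprung contact plate until the pawl snaps in behind it and keeps it from coming back. Let go with the module held flat by the pawl and the flap still standing open, and leave the yellow meter, the shunt box and the bottle where they are.

Things in the scene. Friction and masses are not known exactly. Their poses are not given: they have to be found in the camera images.
- dock: Grey and white docking bay fixed to the bench, base plate 265 x 136 x 8 mm. Origin on the bench surface; +x is the direction in which the module slides in, +y left of that, z up. The slot runs along its x axis, centred on y = 0: floor 8 mm above the bench, 56 mm wide, walls 6 mm thick with tops 24 mm above the bench.
- slot_entry (a point): Point on the slot floor at dock (-112, 0, 8) mm: with its underside centre here the module is clear of the pawl and can be lowered from above. The slot's open mouth is at dock x = -125 mm, flared 73 mm wide, narrowing to the full guiding width at x = -60 mm.
- slot_home (a point): Point on the slot floor at dock (39, 0, 8) mm: the module's underside centre when it is held back by the pawl. Rubber bumpers stop it 7 mm deeper (dock x = +46 mm); the pawl has room to snap in between.
- hood_edge (a point): Middle of the upper front edge of the white hood over the slot's inner end, at dock (60, 0, 84) mm. The hood's underside is 74 mm above the bench, with side cheeks 92 mm apart; it reaches to dock x = +140 mm. The module's body goes under it, its handle stays outside.
- pawl (a joint): Orange sprung pawl in the slot's left (+y) side, 12 to 28 mm above the bench, slanting into the slot towards +x. 0 rad = at rest, nose 9.5 mm into the slot; positive = nose pushed outwards (limit 0.5). A passing module holds it at about 0.09 to 0.2; then its spring (0.6 N m/rad, preload 0.15 N m) snaps it back to 0 behind the module. It cannot turn further inwards, so it blocks the return.
- pawl_pivot (a point): Upright pivot pin of the pawl, fixed to the dock at dock (-80, 42, 20) mm.
- pawl_nose (a point): Inner end corner of the pawl's nose; at rest at dock (-16, 18.5, 20) mm. The flat catch face that stops the module's rear is at dock x = -16 mm.
- ejector (a joint): Copper-coloured sprung contact plate at the slot's inner end, face at dock x = +80 mm at rest. 0 = at rest, positive = pushed in along dock +x (m). It pushes back with about 2 N at first, 6 N at the latched place (0.014 m) and 8.5 N against the bumpers (0.021 m). Sliding the module fully in takes about 8 to 16 N.
- flap (a joint): Clear guard flap, 60 mm along the slot, 100 g, lying over the slot 46 mm above the bench and barring the module's way. Hinge axis along dock +x on the right (-y) side. 0 rad = closed, flat; 1.57 = upright; 2.0 = leaning outwards over dock -y on its stop, held by its weight. Let go before upright, it falls shut. Its top swings up to 180 mm above the bench.
- flap_hinge (a point): Point on the flap's hinge axis, fixed to the dock at dock (25, -50, 46) mm.
- flap_grip (a point): Grip point in the flap's yellow tab, 112 mm from the hinge axis; closed it is at dock (3, +62, 46) mm. The tab is 42 mm long away from the hinge (it ends 20 mm beyond this point), 16 mm wide along dock x and 14 mm thick; pinch it across dock x, and it can turn between the fingers.
- module: Blue plug-in module, body 110 x 52 x 46 mm (x, y, z), about 0.3 to 0.65 kg, loose. Origin at the centre of its underside; +x is the brass connector end, which goes in first; black handle towards the rear. It starts flat on the bench.
- module_handle (a point): Centre of the module's black handle bar, at module (-18, 0, 75) mm. The bar runs along module x, 56 mm long, 14 mm wide (grip it across module y), 18 mm high (66 to 84 mm above the module's underside), with 20 mm of air between it and the body, on two posts.
- meter: Yellow handheld multimeter lying flat, 150 x 76 x 36 mm; origin at the centre of its underside. To be left alone.
- shunt: Aluminium shunt box with two terminals on top, 100 x 80 x 68 mm overall; origin at the centre of its underside. To be left alone.
- bottle: White bottle with blue cap, 56 mm across, 150 mm tall, standing near the slot's mouth on its right side; origin at the centre of its underside. To be left alone.
Mind the look-alikes: they are no part of the job. Of the things that look like the module, the smallest one is meant.

How it is judged (in metres and radians):
On the way, in this order (a step that is already met when the one before it is completed fails the run):
1. the guard flap is swung past upright and stands open (value of joint flap above 1.8 rad), for 0.3 s.
2. with the flap open, the module slides in flat along the slot and pushes the pawl aside (value of joint flap above 1.8 rad and value of joint pawl above 0.05 rad and z of module in the frame of dock below 0.014 m and y of module in the frame of dock between -0.008 and 0.008 m and x of module in the frame of dock between -0.11 and 0.035 m), for 0.1 s.
At the end, for the whole second after the job is handed in: Module at rest, flat in the slot (0.08 rad), connector in, centre 34 to 49 mm along dock x, within 8 mm of the centre line and 0.1 rad of the slot; pawl back in behind it (under 0.05 rad); flap open (over 1.8 rad); meter, shunt box and bottle within 25 mm of their starts (value of joint flap above 1.8 rad and value of joint pawl below 0.05 rad and z of module in the frame of dock below 0.014 m and y of module in the frame of dock between -0.008 and 0.008 m and x of module in the frame of dock between 0.034 and 0.049 m and z of module_handle in the frame of dock above 0.077 m and x of module_handle in the frame of dock between 0.014 and 0.031 m and angle between the x axis of module and the x axis of dock, either way round below 0.1 rad and angle between module's own z axis and vertical below 0.08 rad and linear speed of module below 0.02 m/s); the robot touches nothing.
It fails at once if the yellow meter is displaced by more than 25 mm (distance of meter from where it was at the start of the episode above 0.025 m).
It fails at once if the shunt box is displaced by more than 25 mm (distance of shunt from where it was at the start of the episode above 0.025 m).
It fails at once if the bottle is displaced by more than 25 mm (distance of bottle from where it was at the start of the episode above 0.025 m).
It fails at once if the bottle is tipped (angle between bottle's own z axis and vertical above 0.35 rad).
It also fails if it takes over 61 s, if anything falls off the work surface, if the arm or the gripper's body presses on something with over 40 N, if the wrist force passes 120 N, or if a joint passes its speed limit or range.

### The arm

A 6-joint arm with a two-finger parallel gripper is mounted at the origin on the work surface. World frame = base frame: x ahead of the robot, y to its left, z up, the work surface at z = 0. Lengths are in m, angles in degrees, forces in N, time in s.
With the tool pointing down it reaches from about 0.35 to 0.925 m from the base axis. Payload 6.4 kg.
Tool frame: the origin (TCP) lies at the very end of the fingers, on their centre line; the grasp point (between the pads) lies 19 mm behind it; z points along the fingers, y is the line along which they close (so a half turn about z gives the same grasp; the last joint's range is limited). The gripper opens to 85 mm and grips with 20 to 120 N. Pads are 22 mm wide; open, the fingers measure 114 mm over their backs; the gripper's body (76 mm by 85 mm) begins 54 mm behind the grasp point. The pads swing forward as they close: fully open they stand 13 mm farther back than shut.
Start: joints at [-83.428, 14.043, 89.255, -0, 76.702, -9.975], TCP at [0.185, -0.623, 0.231] pointing down, gripper open.
Joint ranges: [-179.41, 179.41], [-58.25, 129.5], [7.25, 145.43], [-54.29, 234.29], [11.92, 165.04], [-157.13, 157.13]. Speed limits (degrees/s): [147.25, 147.25, 180, 180, 180, 180].

### API

Orientations are given as [roll, pitch, yaw] about the fixed x, y, z axes, in that order (R = Rz(yaw) Ry(pitch) Rx(roll)).
In Python, from plant import r gives the robot as it stands.
- The arm moves only by the tool carry_out, never from a script. Its argument "moves" is a list that holds one entry, the list of rows, each a list of 6 numbers: the shift along the tool's x, y, z in units of 0.05 m (1.0 is 0.05 m), then the turn, a rotation vector about the tool's x, y, z in units of 0.1 rad (1.0 is 0.1 rad). In form: [[[tx, ty, tz, ax, ay, az], ...]]. A call has 1 to 12 rows; each row shifts and turns the commanded pose from where the row before left it, along the tool's axes as they then stand; what a row does not reach is not made up. A row lasts 1/10 s, in which the tool goes at most 50 mm and 8.59 degrees, less where a joint would pass 70% of its speed; a pose out of reach is approached as far as the arm can. A call with a number of a shift or a turn outside -1 to 1 is refused whole. A call with a gripper value outside its range is refused whole. "claw" is the gripper command: -1 is shut, 1 is fully open, values between are in proportion, set as the call begins (left out, the last holds). The fingers move at their own pace and stop on an object; "force" is the grip in N (left out, the last holds). Time passes only in rows, so rows that do not move let the fingers close. It gives the time, the measured TCP pose, the force, the opening and the grip force at its end, in the units of the state.
- r.sense(): the state, without advancing time (a new reading comes with each control period).
- r.snapshot(name): name is "side" or "top"; returns a dict with "frame" (420x560x3 uint8, red, green, blue), "fx", "fy", "cx", "cy" (pixels), "R" (3x3) and "t" (3): a world point X has camera coordinates R X + t. Camera axes: x right, y down, z forward; pixel columns grow to the right and rows downward; lengths in m; the calibration is good to about 2 mm. A picture is of the moment at which its call begins. There is no depth.
- r.hand_in(): hands the job in; it is judged then, once.
The state is a dict: "time_s": time; "joints": joint angles; "dq": joint speeds; "effort": joint torques, N m; "tcp_pos": TCP position; "eef_rot": TCP orientation; "contact_force": force on the tool from outside, world axes, zero at the start; "torque": the same for the moment, N m; "gripper_width": opening from 0.0 (shut) to 1.0 (fully open); "grip_force": force on a finger pad.
Only numpy, scipy, OpenCV 4.12 (cv2) and the standard library are available. Lean on these libraries where they do the work, as an engineer would, in place of code of your own. Each camera call takes 0.05 s, during which the arm holds its last target. There are 200 camera calls.

## Working session

There is one attempt and no reset: what is moved stays moved. The work goes in short steps, Python scripts to look and compute and a tool call to move; the robot and the scene stay as the last step left them, time stands still between calls to the robot, and variables do not carry over. Pictures are saved under pics/ and viewed, at most 10 in all, crops included, and the job is handed in when it is done.

Besides the shell and the picture viewer there is one more tool, called after ">>>" as a command line: name --argument value ..., lists and objects as JSON in quotes. carry_out: Moves the arm, as the interface text tells. Shifts and turns lie within -1 to 1; 1 stands for 0.05 m of shift or 0.1 rad of turn. Its arguments: {"type":"object","properties":{"moves":{"type":"array","items":{"type":"array","items":{"type":"array","items":{"type":"number"}}}},"claw":{"type":"number"},"force":{"type":"number"}},"required":["moves"]}

```bash
mkdir -p pics; python3 - <<'E'
from plant import r
import cv2,pickle,numpy as np
d={n:r.snapshot(n) for n in("side","top")}
pickle.dump(d,open('s0.pkl','wb'))
for n in d:
    cv2.imwrite(f'pics/{n}0.png',d[n]["frame"][:,:,::-1]); print(n,d[n]["fx"],d[n]["cx"],d[n]["cy"],np.round(d[n]["R"],3).tolist(),d[n]["t"], -np.array(d[n]["R"]).T@d[n]["t"])
s=r.sense();print(s)
E
```

```text
side 537.4710787755403 276.3176683106527 208.68725817428444 [[-0.939, -0.343, -0.019], [-0.204, 0.599, -0.774], [0.277, -0.723, -0.633]] [0.43235311 0.16389186 1.25098246] [0.09345535 0.95477745 0.92650579]
top 510.9225006057315 274.46655120574695 198.24792230702982 [[-0.009, -1.0, -0.02], [-0.999, 0.01, -0.042], [0.042, 0.02, -0.999]] [0.02103916 0.45877767 1.35060159] [ 0.40204929 -0.01016361  1.36868452]
{'time_s': 0.1, 'joints': array([-8.34295674e+01,  1.40804536e+01,  8.93175885e+01,  1.33770421e-04,
        7.67008815e+01, -9.97730864e+00]), 'dq': array([-0.08073737, -0.08189259, -0.29413317,  0.09274788,  0.05713757,
        0.0011271 ]), 'effort': array([ 4.49577237e-05, -4.30672467e+01, -3.27128291e+01, -1.01378341e-04,
        2.87028997e-03,  4.15021105e-06]), 'tcp_pos': array([ 0.18505513, -0.62258604,  0.23028993]), 'eef_rot': array([-1.79902595e+02, -1.72674821e-02,  1.65476957e+01]), 'contact_force': array([0.4900505 , 0.51227453, 0.59358994]), 'torque': array([-0.00127754,  0.0014354 , -0.00307423]), 'grip_force': 0.0, 'gripper_width': 0.9992515026421736}
```

View pics/top0.png

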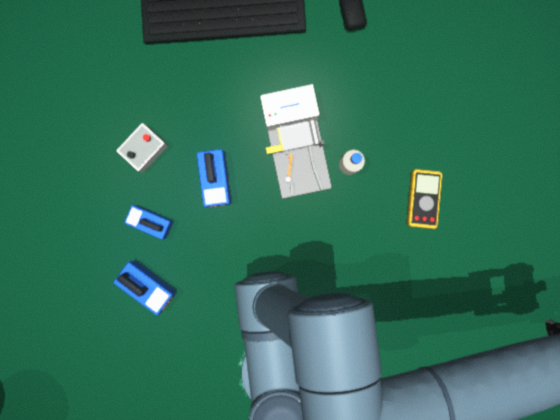

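View pics/side0.png

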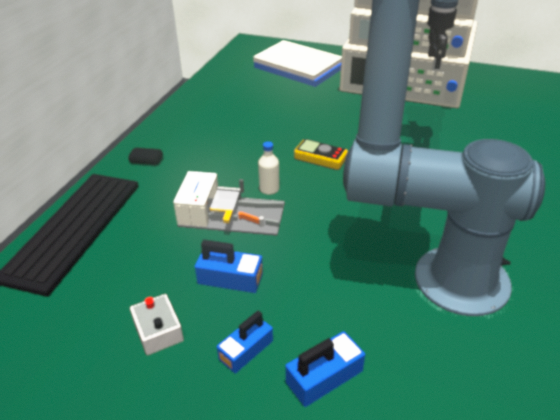

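Module candidates in the top view: (213,178), (149,222) and (145,287). The smallest is (149,222), with its white label end pointing up-left. The dock is at about (297,145), with the hood up in the image (world +x) and the yellow tab at (274,150).

```bash
cat > h.py <<'E'
import cv2,numpy as np,pickle
def ray(s,u,v,z):
    R=np.array(s["R"]);c=-R.T@np.array(s["t"]);d=R.T@np.array([(u-s["cx"])/s["fx"],(v-s["cy"])/s["fy"],1])
    return c+d*(z-c[2])/d[2]
def proj(s,X):
    p=np.array(s["R"])@np.array(X)+s["t"];return np.array([s["fx"]*p[0]/p[2]+s["cx"],s["fy"]*p[1]/p[2]+s["cy"]])
def hsvmask(s,lo,hi,box):
    h=cv2.cvtColor(s["frame"],cv2.COLOR_RGB2HSV);m=cv2.inRange(h,np.array(lo),np.array(hi));k=np.zeros_like(m);x0,y0,x1,y1=box;k[y0:y1,x0:x1]=255
    return m&k
def cen(m):
    M=cv2.moments(m,True);return M['m10']/M['m00'],M['m01']/M['m00'],M['m00']
def biggest(m):
    return max(cv2.findContours(m,cv2.RETR_EXTERNAL,cv2.CHAIN_APPROX_NONE)[0],key=cv2.contourArea)
E
python3 - <<'E'
from h import *
d=pickle.load(open('s0.pkl','rb'));t=d['top']
f=t["frame"][:,:,::-1]
a=cv2.resize(f[80:200,255:345],None,fx=5,fy=5,interpolation=cv2.INTER_CUBIC)
b=cv2.resize(f[197:247,115:185],None,fx=4,fy=4,interpolation=cv2.INTER_CUBIC)
s=d['side']["frame"][305:375,205:285,::-1]
c=cv2.resize(s,None,fx=3.5,fy=3.5,interpolation=cv2.INTER_CUBIC)
o=np.zeros((600,735,3),np.uint8);o[:600,:450]=a;o[:200,455:735]=b;o[210:210+c.shape[0],455:455+c.shape[1]]=c
cv2.imwrite('pics/crop0.png',o)
# yellow tab, orange
for n,lo,hi,box in [('tab',(22,120,120),(35,255,255),(255,130,300,165)),('orange',(5,120,120),(19,255,255),(270,140,310,200)),('cap',(100,100,80),(125,255,255),(340,140,375,180))]:
    m=hsvmask(t,lo,hi,box);x=cen(m);print(n,x,ray(t,x[0],x[1],{'tab':.053,'orange':.028,'cap':.15}[n]))
    print(cv2.minAreaRect(biggest(m)))
h=cv2.cvtColor(t["frame"],cv2.COLOR_RGB2HSV)
# non-green mask around module: green hue 60-90
for n,box in [('mod',(110,195,185,250)),('mod2',(185,140,240,215)),('mod3',(100,255,185,320)),('dock',(255,75,337,205)),('shunt',(105,115,175,180))]:
    m=255-hsvmask(t,(60,100,0),(95,255,255),(0,0,560,420));k=np.zeros_like(m);x0,y0,x1,y1=box;k[y0:y1,x0:x1]=m[y0:y1,x0:x1]
    r=cv2.minAreaRect(biggest(k));print(n,r);
    for p in cv2.boxPoints(r): print('  ',p,ray(t,*p,.008 if n=='dock' else .046)[:2].round(4))
E
```

```text
tab (273.3763440860215, 149.18279569892474, 93.0) [0.58428007 0.01739344 0.053     ]
((273.79766845703125, 149.1849822998047), (6.386402606964111, 15.9660062789917), 81.25383758544922)
orange (289.5833333333333, 164.0, 24.0) [ 0.54803156 -0.02439832  0.028     ]
((290.0, 160.5), (2.0, 11.0), 0.0)
cap (356.04597701149424, 157.70114942528735, 87.0) [ 0.54802785 -0.18190501  0.15      ]
((356.0, 157.5), (9.0, 10.0), 90.0)
mod ((147.90518188476562, 221.88795471191406), (45.43203353881836, 22.1907901763916), 23.198591232299805)
   [122.65517 223.13795] [0.3966 0.4115]
   [131.39656 202.74141] [0.4495 0.3888]
   [173.1552  220.63795] [0.4019 0.2796]
   [164.4138 241.0345] [0.3493 0.3024]
mod2 ((213.3249969482422, 177.8935546875), (57.139198303222656, 28.889528274536133), 82.64761352539062)
   [195.3429  151.40736] [0.5819 0.2213]
   [223.9949  147.71034] [0.5907 0.1463]
   [231.3071  204.37975] [0.4426 0.128 ]
   [202.65509 208.07677] [0.4338 0.2026]
mod3 ((144.47999572753906, 286.8599853515625), (58.19999313354492, 31.9999942779541), 36.869895935058594)
   [111.600006 282.19998 ] [0.244  0.4399]
   [130.79999 256.6    ] [0.3097 0.39  ]
   [177.35999 291.52   ] [0.219  0.2689]
   [158.16    317.11996] [0.1537 0.3187]
dock ((293.81280517578125, 141.17901611328125), (109.67543029785156, 60.02669143676758), 80.78897094726562)
   [255.40852  91.85268] [0.7461 0.0653]
   [314.6612    82.244125] [ 0.7699 -0.0943]
   [332.2171  190.50536] [ 0.4781 -0.1373]
   [272.96442 200.1139 ] [0.4541 0.0207]
shunt ((141.4561767578125, 147.81643676757812), (36.116249084472656, 40.984092712402344), 42.87890625)
   [114.279465 150.5452  ] [0.5867 0.4342]
   [142.16713 120.51233] [0.6649 0.3609]
   [168.63289 145.08768] [0.5993 0.2913]
   [140.74522 175.12054] [0.5214 0.3644]
```

View pics/crop0.png

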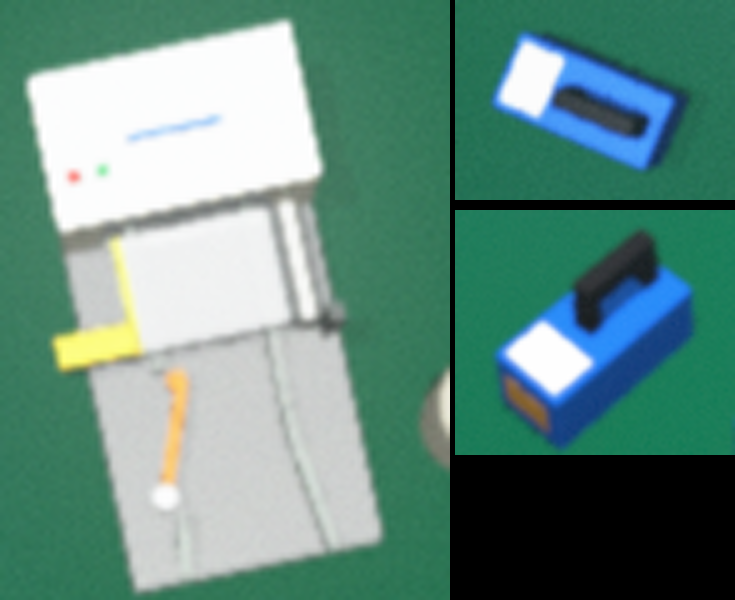

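The crop shows the module with its brass patch at the white-label end. The dock's front plate corners, pawl pin, hood corners and tab are all visible too.

```bash
python3 - <<'E'
from h import *
d=pickle.load(open('s0.pkl','rb'));t=d['top'];s=d['side']
c=lambda u,v:((u+.5)/5-.5+255,(v+.5)/5-.5+80)
obs=[((135,591),(-132.5,68,8)),((382,541),(-132.5,-68,8)),((165,497),(-80,42,28)),((64,234),(60,None,84)),((322,178),(60,None,84)),((192,206),(60,0,84))]
P={}
for (uv,m) in obs:
    w=ray(t,*c(*uv),m[2]/1000);P[m]=w;print(m,w.round(4))
A=P[(-132.5,68,8)];B=P[(-132.5,-68,8)];print('w',np.linalg.norm(A-B))
yv=(A-B)[:2];print('yaw plate',np.degrees(np.arctan2(-yv[0],yv[1])))
w1=ray(t,*c(64,234),.084);w2=ray(t,*c(322,178),.084);yv=(w1-w2)[:2];print('hood',np.linalg.norm(yv),np.degrees(np.arctan2(-yv[0],yv[1])))
H=(w1+w2)[:2]/2;F=(A+B)[:2]/2;v=H-F;print('axis',np.linalg.norm(v),np.degrees(np.arctan2(v[1],v[0])))
yaw=np.arctan2(v[1],v[0]);o=F+132.5/192.5*v;print('dock',o)
tab=ray(t,273.4,149.2,.053)[:2]-o;R=np.array([[np.cos(yaw),np.sin(yaw)],[-np.sin(yaw),np.cos(yaw)]])
print('tab in dock',R@tab,'pin',R@(P[(-80,42,28)][:2]-o))
# module
h=cv2.cvtColor(t["frame"],cv2.COLOR_RGB2HSV);
blue=hsvmask(t,(95,120,150),(125,255,255),(115,197,185,247));wh=hsvmask(t,(0,0,150),(180,100,255),(115,197,185,247))
rc=cv2.minAreaRect(biggest(cv2.morphologyEx(blue|wh,cv2.MORPH_CLOSE,np.ones((7,7)))));print(rc)
bp=[ray(t,*p,.046)[:2] for p in cv2.boxPoints(rc)];print(np.round(bp,4),[np.linalg.norm(bp[i]-bp[(i+1)%4]) for i in range(4)])
blk=hsvmask(t,(0,0,0),(180,255,70),(135,212,170,234));print('handle',cv2.minAreaRect(biggest(blk)));x=cen(blk);print(x,ray(t,x[0],x[1],.084));x=cen(wh);print('label',ray(t,x[0],x[1],.046))
M=np.mean(bp,0);print('module',M)
for X in ([*M,.046],):print(proj(s,X))
for m in [(3,62,53),(60,0,84),(-132.5,68,8)]:
    print('side',m,proj(s,[*(o+R.T@np.array(m[:2])/1000),m[2]/1000]))
E
```

```text
(-132.5, 68, 8) [ 0.46   -0.0024  0.008 ]
(-132.5, -68, 8) [ 0.4854 -0.1342  0.008 ]
(-80, 42, 28) [ 0.5085 -0.0188  0.028 ]
(60, None, 84) [0.6381 0.0314 0.084 ]
(60, None, 84) [ 0.665  -0.0995  0.084 ]
(60, 0, 84) [ 0.6516 -0.0336  0.084 ]
w 0.13417728717884722
yaw plate 10.875899684003759
hood 0.13356388599713961 11.590565166948021
axis 0.18211404464241807 10.826697119370568
dock [ 0.59581515 -0.04473104]
tab in dock [0.00028355 0.06313419] pin [-0.08088031  0.04189929]
((146.5517578125, 221.8793182373047), (42.411983489990234, 20.6151123046875), 23.198589324951172)
[[0.397  0.4106]
 [0.4461 0.3895]
 [0.4017 0.2875]
 [0.3527 0.3087]] [np.float64(0.05346561943871359), np.float64(0.11121158091483012), np.float64(0.05331012079855003), np.float64(0.11107446043005344)]
handle ((159.5, 227.5), (3.0, 3.0), 90.0)
(152.5185185185185, 224.1851851851852, 27.0) [0.39344138 0.32357481 0.084     ]
label [0.41416891 0.38273906 0.046     ]
module [0.3993628  0.34910711]
[244.8148802 336.222852 ]
side (3, 62, 53) [226.8940021  213.93005921]
side (60, 0, 84) [210.1827477  187.80585245]
side (-132.5, 68, 8) [279.37929877 233.6505933 ]
```

The base plate must run from dock x −125 to +140 mm. With that, the hood, pin, tab and plate corners all agree on a dock origin of about (0.594, −0.0447) and yaw of about 11°. The module centre is at (0.399, 0.349) with yaw 66.5°.

```bash
cat >> h.py <<'E'
from scipy.spatial.transform import Rotation as Ro, Slerp
O=np.array([.594,-.0447,0]);YAW=11.0
def D(x,y,z): return O+Ro.from_euler('z',YAW,degrees=True).apply(np.array([x,y,z])/1000)
def plan(p0,R0,way):
    """way: list of (pos, rotation, nrows); prints rows, chained on rounded commands"""
    out=[];p=np.array(p0);Rc=R0
    for tp,tR,n in way:
        ps=p.copy();sl=Slerp([0,1],Ro.concatenate([Rc,tR]))
        for i in range(1,n+1):
            g=ps+(np.array(tp)-ps)*i/n;G=sl(i/n)
            row=np.round(np.r_[Rc.inv().apply(g-p)/.05,(Rc.inv()*G).as_rotvec()/.1],2)+0.
            out.append(row.tolist());p=p+Rc.apply(row[:3]*.05);Rc=Rc*Ro.from_rotvec(row[3:]*.1)
            assert abs(row).max()<=1,row
    for i in range(0,len(out),12): print(str(out[i:i+12]).replace('.0,',',').replace('.0]',']').replace(' ',''))
    print('end',p.round(4))
def down(y): return Ro.from_euler('xyz',[180,0,y],degrees=True)
def cur(r):
    s=r.sense();return s['tcp_pos'],Ro.from_euler('xyz',s['eef_rot'],degrees=True)
E
python3 - <<'E'
from h import *
from plant import r
p,R=cur(r)
g=D(3,68,0)
plan(p,R,[(g+[0,0,.2],down(101),20),(g+[0,0,.10],down(101),4)])
E
```

```text
[[0.57,-0.5,0.03,0,0,-0.74],[0.6,-0.47,0.03,0,0,-0.73],[0.63,-0.41,0.03,0,0,-0.74],[0.67,-0.37,0.04,0,0,-0.74],[0.68,-0.32,0.03,0,0,-0.73],[0.71,-0.27,0.03,0,-0.01,-0.74],[0.73,-0.21,0.03,0,0,-0.74],[0.74,-0.16,0.03,0,0,-0.74],[0.75,-0.11,0.03,-0.01,0,-0.73],[0.76,-0.04,0.03,0,0,-0.74],[0.76,0,0.03,0,0,-0.74],[0.76,0.07,0.03,0,0,-0.73]]
[[0.75,0.11,0.03,0,0,-0.74],[0.73,0.18,0.03,0,0,-0.74],[0.73,0.22,0.03,0,0,-0.73],[0.7,0.28,0.03,0,0,-0.74],[0.69,0.33,0.03,0,0,-0.74],[0.65,0.38,0.03,0,0,-0.74],[0.63,0.43,0.03,0,0,-0.73],[0.59,0.47,0.04,0,0,-0.74],[0,0,0.5,0,0,0],[0,0,0.5,0,0,0],[0,0,0.5,0,0,0],[0,0,0.5,0,0,0]]
end [0.5839 0.0225 0.0998]
```

>>> carry_out --moves '[[[0.57,-0.5,0.03,0,0,-0.74],[0.6,-0.47,0.03,0,0,-0.73],[0.63,-0.41,0.03,0,0,-0.74],[0.67,-0.37,0.04,0,0,-0.74],[0.68,-0.32,0.03,0,0,-0.73],[0.71,-0.27,0.03,0,0,-0.74],[0.73,-0.21,0.03,0,0,-0.74],[0.74,-0.16,0.03,0,0,-0.74],[0.75,-0.11,0.03,0,0,-0.73],[0.76,-0.04,0.03,0,0,-0.74],[0.76,0,0.03,0,0,-0.74],[0.76,0.07,0.03,0,0,-0.73]]]' --claw 0.05 --force 30

```text
time_s: 1.3
tcp_pos: [0.4251, -0.2343, 0.2124]
eef_rot: [-180.0, -0.0, 67.4]
contact_force: [1.0, -0.5, 0.3]
gripper_width: 0.525
grip_force: 0.0
```

>>> carry_out --moves '[[[0.75,0.11,0.03,0,0,-0.74],[0.73,0.18,0.03,0,0,-0.74],[0.73,0.22,0.03,0,0,-0.73],[0.7,0.28,0.03,0,0,-0.74],[0.69,0.33,0.03,0,0,-0.74],[0.65,0.38,0.03,0,0,-0.74],[0.63,0.43,0.03,0,0,-0.73],[0.59,0.47,0.04,0,0,-0.74],[0,0,0.5,0,0,0],[0,0,0.5,0,0,0],[0,0,0.5,0,0,0],[0,0,0.5,0,0,0]]]'

```text
time_s: 2.5
tcp_pos: [0.5836, 0.0222, 0.0989]
eef_rot: [-180.0, -0.0, 101.0]
contact_force: [0.3, -0.3, 0.6]
gripper_width: 0.524
grip_force: 0.0
```

>>> carry_out --moves '[[[0,0,0,0,0,0],[0,0,0,0,0,0]]]'

```text
time_s: 2.7
tcp_pos: [0.5838, 0.022, 0.1002]
eef_rot: [-179.9, -0.0, 101.0]
contact_force: [-0.0, -0.3, 0.7]
gripper_width: 0.524
grip_force: 0.0
```

```bash
python3 - <<'E'
from h import *
from plant import r
d={n:r.snapshot(n) for n in("side","top")}
pickle.dump(d,open('s1.pkl','wb'))
p,R=cur(r);print(p,R.as_euler('xyz',degrees=True),r.sense()['gripper_width'])
g=D(3,62,53)
u=proj(d['side'],g);v=proj(d['top'],g)
def crop(s,u,w,h,k):
    x,y=int(u[0]-w/2),int(u[1]-h/2);return cv2.resize(s["frame"][y:y+h,x:x+w,::-1],None,fx=k,fy=k,interpolation=cv2.INTER_CUBIC)
o=np.hstack([crop(d['side'],u,100,100,4),crop(d['top'],v,100,100,4)]);cv2.imwrite('pics/c1.png',o);print(u,v)
plan(p,R,[(D(3,68,27),down(101),4)])
E
```

```text
[0.58513229 0.02175442 0.10200754] [1.79852011e+02 5.45073748e-02 1.00999750e+02] 0.5259519296587307
[227.61208692 214.09342321] [273.62835036 148.85887197]
[[0.01,-0.01,0.38,0.01,0,0],[0,0,0.37,0,0,0],[0.01,-0.01,0.38,0.01,0.01,0],[0,0,0.37,0.01,0,0]]
end [0.5841 0.0225 0.027 ]
```

View pics/c1.png

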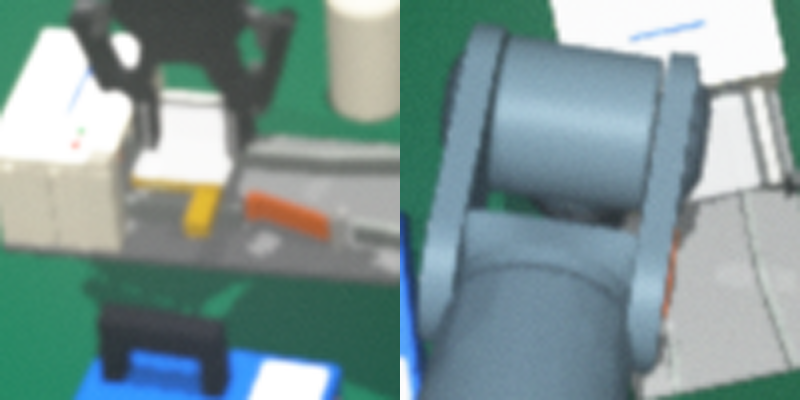

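The side crop shows the open fingers straddling the yellow tab, at crop (203,210), or pixel (228,215) in the full image. The prediction was (227.6,214.1), so I'm going down to grip.

>>> carry_out --moves '[[[0,0,0.37,0,0,0],[0,0,0.37,0,0,0],[0,0,0.37,0,0,0],[0,0,0.37,0,0,0],[0,0,0,0,0,0],[0,0,0,0,0,0]]]'

```text
time_s: 3.4
tcp_pos: [0.5849, 0.0218, 0.0277]
eef_rot: [179.9, 0.0, 101.0]
contact_force: [0.8, 0.0, 0.7]
gripper_width: 0.525
grip_force: 0.0
```

>>> carry_out --moves '[[[0,0,0,0,0,0],[0,0,0,0,0,0],[0,0,0,0,0,0],[0,0,0,0,0,0],[0,0,0,0,0,0],[0,0,0,0,0,0]]]' --claw -1 --force 30

```text
time_s: 4.0
tcp_pos: [0.5848, 0.0217, 0.0279]
eef_rot: [179.9, 0.1, 101.0]
contact_force: [-3.3, -0.5, 5.5]
gripper_width: 0.181
grip_force: 32.1
```

```bash
python3 - <<'E'
from h import *
from plant import r
p,R=cur(r);print(p,r.sense()['gripper_width'],r.sense()['contact_force'])
# arc about hinge, gp radius 118; tool tilts slightly none
w=[]
for a in np.arange(1,25)*2.06/24:
    w.append((D(3,-50+118*np.cos(a),46+118*np.sin(a)-19),down(101),1))
plan(D(3,68,27),down(101),w)
E
```

```text
[0.58476794 0.02174352 0.02791834] 0.1807555324507808 [-3.30309401 -0.48195791  5.48326137]
[[-0.01,0,-0.2,0,0,0],[-0.02,0,-0.2,0,0,0],[-0.05,0,-0.2,0,0,0],[-0.06,0,-0.19,0,0,0],[-0.07,0,-0.19,0,0,0],[-0.1,0,-0.18,0,0,0],[-0.1,0,-0.17,0,0,0],[-0.12,0,-0.17,0,0,0],[-0.14,0,-0.15,0,0,0],[-0.15,0,-0.14,0,0,0],[-0.16,0,-0.12,0,0,0],[-0.17,0,-0.11,0,0,0]]
[[-0.17,0,-0.1,0,0,0],[-0.19,0,-0.08,0,0,0],[-0.19,0,-0.07,0,0,0],[-0.2,0,-0.04,0,0,0],[-0.2,0,-0.04,0,0,0],[-0.2,0,-0.01,0,0,0],[-0.2,0,0,0,0,0],[-0.2,0,0.03,0,0,0],[-0.2,0,0.03,0,0,0],[-0.2,0,0.06,0,0,0],[-0.19,0,0.07,0,0,0],[-0.18,0,0.09,0,0,0]]
end [ 0.6171 -0.1477  0.131 ]
```

>>> carry_out --moves '[[[-0.01,0,-0.2,0,0,0],[-0.02,0,-0.2,0,0,0],[-0.05,0,-0.2,0,0,0],[-0.06,0,-0.19,0,0,0],[-0.07,0,-0.19,0,0,0],[-0.1,0,-0.18,0,0,0],[-0.1,0,-0.17,0,0,0],[-0.12,0,-0.17,0,0,0],[-0.14,0,-0.15,0,0,0],[-0.15,0,-0.14,0,0,0],[-0.16,0,-0.12,0,0,0],[-0.17,0,-0.11,0,0,0]]]'

```text
time_s: 5.2
tcp_pos: [0.5956, -0.0339, 0.1286]
eef_rot: [179.9, -0.1, 101.0]
contact_force: [6.1, 3.1, -1.8]
gripper_width: 0.184
grip_force: 31.4
```

>>> carry_out --moves '[[[-0.17,0,-0.1,0,0,0],[-0.19,0,-0.08,0,0,0],[-0.19,0,-0.07,0,0,0],[-0.2,0,-0.04,0,0,0],[-0.2,0,-0.04,0,0,0],[-0.2,0,-0.01,0,0,0],[-0.2,0,0,0,0,0],[-0.2,0,0.03,0,0,0],[-0.2,0,0.03,0,0,0],[-0.2,0,0.06,0,0,0],[-0.19,0,0.07,0,0,0]]]'

```text
time_s: 6.3
tcp_pos: [0.6168, -0.1397, 0.1372]
eef_rot: [179.8, 0.0, 101.0]
contact_force: [4.4, 3.1, 3.6]
gripper_width: 0.182
grip_force: 36.9
```

>>> carry_out --moves '[[[0,0,0,0,0,0],[0,0,0,0,0,0]]]'

```text
time_s: 6.5
tcp_pos: [0.6169, -0.1403, 0.137]
eef_rot: [179.8, 0.1, 101.0]
contact_force: [4.7, 0.3, 3.6]
gripper_width: 0.182
grip_force: 36.9
```

```bash
python3 - <<'E'
from h import *
from plant import r
d={n:r.snapshot(n) for n in("side","top")}
f=d['side']["frame"][120:260,150:330,::-1]
cv2.imwrite('pics/c2.png',cv2.resize(f,None,fx=4,fy=4,interpolation=cv2.INTER_CUBIC))
E
```

```text
(no output)
```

View pics/c2.png

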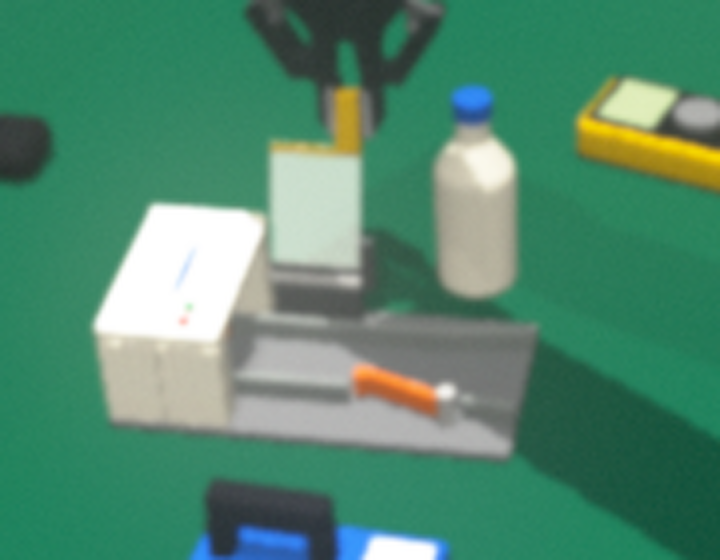

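The side crop shows the flap leaning back past upright, with its tab at crop (347,120), and the bottle untouched. Next I release and go to the module.

>>> carry_out --moves '[[[0,0,0,0,0,0],[0,0,0,0,0,0],[0,0,0,0,0,0],[0,0,-0.4,0,0,0],[0,0,-0.6,0,0,0],[0,0,-0.8,0,0,0],[0,0,-0.6,0,0,0],[0,0,0,0,0,0]]]' --claw 0.1

```text
time_s: 7.4
tcp_pos: [0.6174, -0.1405, 0.2607]
eef_rot: [179.6, 0.3, 101.0]
contact_force: [0.2, 0.4, 0.9]
gripper_width: 0.55
grip_force: 0.0
```

```bash
python3 - <<'E'
from h import *
from plant import r
p,R=cur(r);print(p,r.sense()['gripper_width'])
plan(p,R,[([.3925,.331,.24],down(66.5),14),([.3925,.331,.13],down(66.5),4)])
E
```

```text
[ 0.61742064 -0.14052232  0.26067422] 0.5497612817427258
[[0.72,-0.19,0.02,0.01,0,0.43],[0.72,-0.22,0.03,0,0,0.43],[0.7,-0.24,0.02,0.01,0.01,0.43],[0.69,-0.28,0.03,0,0,0.43],[0.68,-0.31,0.02,0.01,0,0.43],[0.67,-0.34,0.03,0.01,0,0.43],[0.65,-0.36,0.03,0,0,0.43],[0.64,-0.39,0.02,0.01,0.01,0.43],[0.61,-0.42,0.03,0.01,0,0.43],[0.6,-0.45,0.03,0,0,0.43],[0.58,-0.47,0.03,0.01,0,0.43],[0.56,-0.5,0.02,0,0.01,0.43]]
[[0.53,-0.52,0.03,0.01,0,0.43],[0.52,-0.54,0.03,0.01,0,0.43],[0,0,0.55,0,0,0],[0,0,0.55,0,0,0],[0,0,0.55,0,0,0],[0,0,0.55,0,0,0]]
end [0.3924 0.3312 0.1301]
```

>>> carry_out --moves '[[[0.72,-0.19,0.02,0.01,0,0.43],[0.72,-0.22,0.03,0,0,0.43],[0.7,-0.24,0.02,0.01,0,0.43],[0.69,-0.28,0.03,0,0,0.43],[0.68,-0.31,0.02,0,0,0.43],[0.67,-0.34,0.03,0,0,0.43],[0.65,-0.36,0.03,0,0,0.43],[0.64,-0.39,0.02,0,0.01,0.43],[0.61,-0.42,0.03,0.01,0,0.43],[0.6,-0.45,0.03,0,0,0.43],[0.58,-0.47,0.03,0,0,0.43],[0.56,-0.5,0.02,0,0,0.43]]]'

```text
time_s: 8.6
tcp_pos: [0.4207, 0.2656, 0.2383]
eef_rot: [-179.7, 0.1, 71.3]
contact_force: [0.1, 0.6, -0.3]
gripper_width: 0.55
grip_force: 0.0
```

>>> carry_out --moves '[[[0.53,-0.52,0.03,0,0,0.43],[0.52,-0.54,0.03,0,0,0.43],[0,0,0.55,0,0,0],[0,0,0.55,0,0,0],[0,0,0.55,0,0,0],[0,0,0.55,0,0,0],[0,0,0,0,0,0],[0,0,0,0,0,0]]]'

```text
time_s: 9.4
tcp_pos: [0.3894, 0.3319, 0.1263]
eef_rot: [-179.8, 0.1, 66.5]
contact_force: [0.4, 0.2, 0.2]
gripper_width: 0.55
grip_force: 0.0
```

```bash
python3 - <<'E'
from h import *
from plant import r
d={n:r.snapshot(n) for n in("side","top")}
p,R=cur(r);print(p,R.as_euler('xyz',degrees=True))
s=d['side'];c=[150,280]
m0=np.array([.3994,.3491,0]);mr=Ro.from_euler('z',66.5,degrees=True)
img=cv2.resize(s["frame"][280:400,180:310,::-1],None,fx=5,fy=5,interpolation=cv2.INTER_CUBIC)
def mark(X,col):
    u=proj(s,X);q=((u-[180,280]+.5)*5-.5).astype(int);cv2.drawMarker(img,tuple(int(a) for a in q),col,0,12,1)
for x in(-46,10):
    for z in (66,84): mark(m0+mr.apply(np.array([x,7,z])/1000),(0,0,255))
for x in(-55,55):
    for y in (-26,26): mark(m0+mr.apply(np.array([x,y,46])/1000),(0,255,255))
mark(p,(255,0,255))
cv2.imwrite('pics/c3.png',img)
plan(p,R,[([.3925,.331,.056],down(66.5),4)])
E
```

```text
[0.39083086 0.3326468  0.12829201] [-1.79911497e+02 -7.73318979e-02  6.65002038e+01]
[[0,0.01,0.36,0,0,0],[-0.01,0.01,0.36,-0.01,-0.01,0],[0,0.01,0.36,0,0,0],[-0.01,0.02,0.37,-0.01,0,0]]
end [0.3927 0.3308 0.0558]
```

View pics/c3.png

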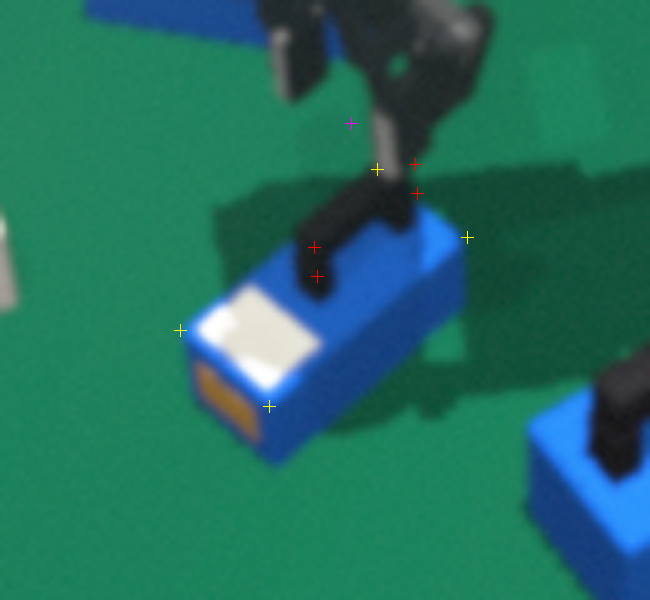

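The side crop shows the predicted module corners and handle within about 1–2 px of the image, with the fingers over the handle bar at crop (350,220). Going down to grip.

>>> carry_out --moves '[[[-0.01,0.02,0.36,0,0,0],[-0.01,0.01,0.36,0,0,0],[0,0.01,0.36,0,0,0],[0,0.01,0.36,0,0,0],[0,0,0,0,0,0],[0,0,0,0,0,0]]]'

```text
time_s: 10.1
tcp_pos: [0.3925, 0.3309, 0.0562]
eef_rot: [-179.9, -0.1, 66.5]
contact_force: [0.9, -0.1, 0.6]
gripper_width: 0.552
grip_force: 0.0
```

>>> carry_out --moves '[[[0,0,0,0,0,0],[0,0,0,0,0,0],[0,0,0,0,0,0],[0,0,0,0,0,0],[0,0,0,0,0,0],[0,0,0,0,0,0],[0,0,0,0,0,0]]]' --claw -1 --force 80

```text
time_s: 10.8
tcp_pos: [0.3926, 0.331, 0.0564]
eef_rot: [-179.9, -0.1, 66.5]
contact_force: [-2.0, -0.4, 6.4]
gripper_width: 0.149
grip_force: 79.8
```

>>> carry_out --moves '[[[0,0,-0.3,0,0,0],[0,0,-0.6,0,0,0],[0,0,-0.6,0,0,0],[0,0,-0.6,0,0,0],[0,0,0,0,0,0],[0,0,0,0,0,0],[0,0,0,0,0,0]]]'

```text
time_s: 11.5
tcp_pos: [0.3901, 0.3294, 0.1569]
eef_rot: [-179.6, 0.3, 66.5]
contact_force: [-0.3, 0.3, -6.1]
gripper_width: 0.149
grip_force: 78.8
```

```bash
python3 - <<'E'
from h import *
from plant import r
d={n:r.snapshot(n) for n in("side","top")};pickle.dump(d,open('s4.pkl','wb'))
p,R=cur(r);print(p,R.as_euler('xyz',degrees=True),r.sense()['gripper_width'],r.sense()['contact_force'],r.sense()['torque'])
s=d['side'];o=[180,230]
img=cv2.resize(s["frame"][230:370,180:310,::-1],None,fx=4,fy=4,interpolation=cv2.INTER_CUBIC)
def mark(X,col):
    u=proj(s,X);q=((u-o+.5)*4-.5).astype(int);cv2.drawMarker(img,tuple(int(a) for a in q),col,0,12,1)
# module pose assumed: gp = handle centre
m0=p+R.apply([.018,0,-.019+.075]) 
for z in(0,46):
  for x in(-55,55):
    for y in (-26,26): mark(m0+R.apply(np.array([x,y,-z])/1000),(0,255,255) if z else (0,0,255))
cv2.imwrite('pics/c4.png',img)
E
```

```text
[0.39049406 0.32955888 0.15723253] [-179.65638661    0.23418635   66.50875718] 0.14836326493042387 [-0.55121344  0.007058   -5.83862076] [-0.0955903   0.01957267 -0.00754937]
```

View pics/c4.png

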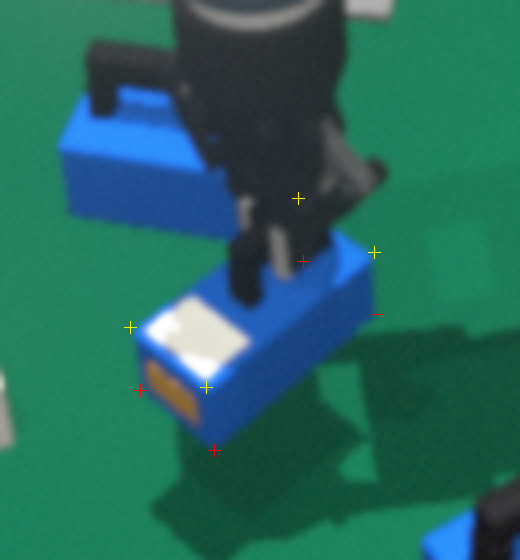

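The held module matches the prediction and hangs flat, at about 0.6 kg. Carrying it to behind the slot mouth.

```bash
python3 - <<'E'
from h import *
from plant import r
p,R=cur(r)
plan(p,R,[(p+[0,0,.06],down(66.5),2),(D(-158,0,215),down(11),16),(D(-158,0,110),down(11),4)])
E
```

```text
[[0,0,-0.6,-0.03,0.02,0],[0,-0.01,-0.6,-0.03,0.02,0],[-0.44,0.26,0,0,0,0.61],[-0.42,0.28,0.01,0,0,0.6],[-0.41,0.31,0,0,0,0.61],[-0.38,0.33,0,0,0,0.6],[-0.37,0.36,0,0,0,0.61],[-0.34,0.37,0.01,0,0,0.6],[-0.32,0.4,0,0,0,0.61],[-0.3,0.42,0,0,0,0.6],[-0.27,0.43,0.01,0,0,0.61],[-0.24,0.45,0,0,0,0.6]]
[[-0.21,0.46,0,0,0,0.61],[-0.19,0.47,0,0,0,0.61],[-0.16,0.49,0.01,0,0,0.6],[-0.13,0.49,0,0,0,0.61],[-0.1,0.5,0,0,0,0.6],[-0.06,0.5,0.01,0,0,0.61],[0,0,0.52,0,0,0],[0,0,0.53,0,0,0],[0,0,0.52,0,0,0],[0,0,0.53,0,0,0]]
end [ 0.439  -0.0746  0.1098]
```

>>> carry_out --moves '[[[0,0,-0.6,-0.03,0.02,0],[0,-0.01,-0.6,-0.03,0.02,0],[-0.44,0.26,0,0,0,0.61],[-0.42,0.28,0.01,0,0,0.6],[-0.41,0.31,0,0,0,0.61],[-0.38,0.33,0,0,0,0.6],[-0.37,0.36,0,0,0,0.61],[-0.34,0.37,0.01,0,0,0.6],[-0.32,0.4,0,0,0,0.61],[-0.3,0.42,0,0,0,0.6],[-0.27,0.43,0.01,0,0,0.61],[-0.24,0.45,0,0,0,0.6]]]'

```text
time_s: 12.8
tcp_pos: [0.4212, 0.0764, 0.2164]
eef_rot: [-179.9, -0.2, 31.7]
contact_force: [1.1, -0.0, -6.2]
gripper_width: 0.145
grip_force: 79.1
```

>>> carry_out --moves '[[[-0.21,0.46,0,0,0,0.61],[-0.19,0.47,0,0,0,0.61],[-0.16,0.49,0.01,0,0,0.6],[-0.13,0.49,0,0,0,0.61],[-0.1,0.5,0,0,0,0.6],[-0.06,0.5,0.01,0,0,0.61],[0,0,0.52,0,0,0],[0,0,0.53,0,0,0],[0,0,0.52,0,0,0],[0,0,0.53,0,0,0],[0,0,0,0,0,0],[0,0,0,0,0,0]]]'

```text
time_s: 14.0
tcp_pos: [0.4402, -0.0734, 0.1111]
eef_rot: [-179.9, -0.2, 11.0]
contact_force: [0.3, 0.1, -6.0]
gripper_width: 0.147
grip_force: 79.2
```

```bash
python3 - <<'E'
from h import *
from plant import r
d={n:r.snapshot(n) for n in("side","top")};pickle.dump(d,open('s5.pkl','wb'))
p,R=cur(r);print(p,R.as_euler('xyz',degrees=True),r.sense()['gripper_width'])
m0=p+R.apply([.018,0,-.019+.075])
ims=[]
for n,o,(w,h),k in (('side',(190,150),(130,130),3),('top',(240,90),(120,130),3)):
    s=d[n];img=cv2.resize(s["frame"][o[1]:o[1]+h,o[0]:o[0]+w,::-1],None,fx=k,fy=k,interpolation=cv2.INTER_CUBIC)
    def mark(X,col):
        u=proj(s,X);q=((u-o+.5)*k-.5).astype(int);cv2.drawMarker(img,tuple(int(a) for a in q),col,0,9,1)
    for z in(0,46):
      for x in(-55,55):
        for y in (-26,26): mark(m0+R.apply(np.array([x,y,-z])/1000),(0,255,255) if z else (0,0,255))
    for q in [(-125,68,8),(-125,-68,8),(140,68,8),(-80,42,28),(60,0,84),(-16,18.5,20),(0,34,24),(0,-34,24),(0,28,24),(0,-28,24)]: mark(D(*q),(255,0,255))
    ims.append(img)
cv2.imwrite('pics/c5.png',np.hstack(ims))
plan(p,R,[(D(-158,0,66.5),down(11),4),(D(-130,0,65),down(11),4)])
E
```

```text
[ 0.44176079 -0.07413062  0.11310158] [179.99166697  -0.38658411  10.99019329] 0.14879669751922928
[[-0.02,0,0.23,0,-0.02,0],[-0.01,0,0.24,0,-0.01,0],[-0.02,0,0.23,0,-0.02,0],[-0.01,0,0.23,0,-0.02,0],[0.14,0,0.01,0,0,0],[0.14,0,0.01,0,0,0],[0.14,0,0,0,0,0],[0.14,0,0.01,0,0,0]]
end [ 0.4665 -0.0693  0.0651]
```

View pics/c5.png

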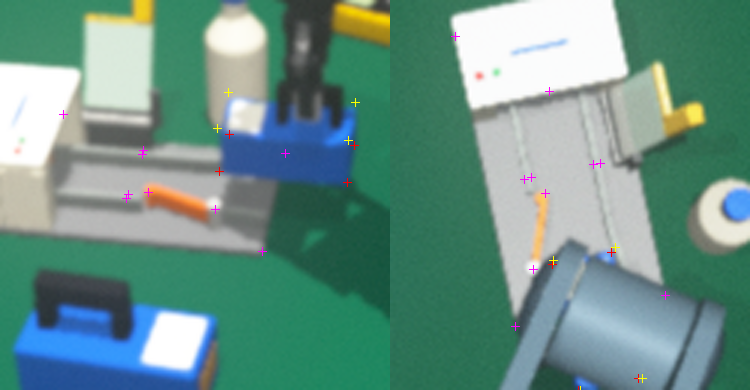

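The side and top crops show the module nose behind the mouth. The slot wall markers (pixels ≈ (526,179) and (597,163)) lie on the imaged walls. Lowering next, then reading the settled pose.

>>> carry_out --moves '[[[0,0,0.22,0,-0.02,0],[0,0,0.22,0,-0.01,0],[0,0,0.22,0,-0.01,0],[0,0,0.2,0,0,0],[0,0,0,0,0,0],[0,0,0,0,0,0],[0,0,0,0,0,0],[0,0,0,0,0,0]]]'

```text
time_s: 14.9
tcp_pos: [0.4413, -0.0738, 0.0693]
eef_rot: [-180.0, -0.1, 11.0]
contact_force: [0.7, -0.1, -6.5]
gripper_width: 0.149
grip_force: 79.2
```

```bash
python3 - <<'E'
from h import *
from plant import r
p,R=cur(r);print(p,R.as_euler('xyz',degrees=True),r.sense()['contact_force'])
print(Ro.from_euler('z',-YAW,degrees=True).apply(p-O)*1000)
plan(p,R,[(D(-135,0,66),down(11),4)])
E
```

```text
[ 0.44128941 -0.07383686  0.06926717] [-1.79966145e+02 -9.51577949e-02  1.09870862e+01] [ 0.65221564 -0.07299239 -6.51336661]
[-155.46443821    0.53702169   69.26717165]
[[0.1,0,0.02,0,0,0],[0.1,0.01,0.01,0,-0.01,0],[0.11,0,0.02,0,0,0],[0.1,0,0.02,-0.01,-0.01,0]]
end [ 0.4615 -0.0704  0.0658]
```

>>> carry_out --moves '[[[0.1,0.01,0.02,0,0,0],[0.1,0,0.02,0,0,0],[0.1,0,0.02,0,0,0],[0.1,0,0.02,0,0,0],[0,0,0.02,0,0,0],[0,0,0,0,0,0],[0,0,0,0,0,0]]]'

```text
time_s: 15.6
tcp_pos: [0.4614, -0.0704, 0.0643]
eef_rot: [-180.0, -0.2, 11.0]
contact_force: [1.9, 1.0, -1.8]
gripper_width: 0.146
grip_force: 79.8
```

>>> carry_out --moves '[[[0.15,0,0,0,0,0],[0.15,0,0,0,0,0],[0.15,0,0,0,0,0],[0.15,0,0,0,0,0],[0,0,0,0,0,0],[0,0,0,0,0,0]]]'

```text
time_s: 16.2
tcp_pos: [0.4906, -0.0659, 0.0645]
eef_rot: [179.9, -0.1, 11.0]
contact_force: [-1.9, -5.1, 1.1]
gripper_width: 0.151
grip_force: 80.3
```

```bash
cat > st.py <<'E'
from h import *
from plant import r
p,R=cur(r);print(R.as_euler('xyz',degrees=True),r.sense()['torque'])
print('TCP in dock',Ro.from_euler('z',-YAW,degrees=True).apply(p-O)*1000,'F dock',Ro.from_euler('z',-YAW,degrees=True).apply(r.sense()['contact_force']))
E
python3 st.py
```

```text
[ 1.79914691e+02 -6.85119326e-02  1.09845651e+01] [-0.911473    0.22015431 -0.21120983]
TCP in dock [-105.54379847   -1.04885331   64.47866504] F dock [-2.81082917 -4.6976629   1.07594661]
```

>>> carry_out --moves '[[[0.12,0,0,0,0,0],[0.12,0,0,0,0,0],[0.12,0,0,0,0,0],[0.12,0,0,0,0,0],[0.12,0,0,0,0,0],[0,0,0,0,0,0]]]'

```text
time_s: 16.8
tcp_pos: [0.5199, -0.0599, 0.0645]
eef_rot: [180.0, -0.0, 11.0]
contact_force: [-1.3, -3.9, 2.0]
gripper_width: 0.153
grip_force: 80.4
```

```bash
python3 st.py
```

```text
[ 1.79950503e+02 -3.21310329e-02  1.10044302e+01] [-0.63689659  0.26584296 -0.06230208]
TCP in dock [-75.59897055  -0.81917064  64.45477376] F dock [-2.01112012 -3.58977036  2.02359091]
```

>>> carry_out --moves '[[[0.15,0,0,0,0,0],[0.15,0,0,0,0,0],[0.15,0,0,0,0,0],[0.15,0,0,0,0,0],[0.15,0,0,0,0,0],[0.15,0,0,0,0,0],[0.15,0,0,0,0,0],[0.15,0,0,0,0,0],[0,0,0,0,0,0]]]'

```text
time_s: 17.7
tcp_pos: [0.5791, -0.0486, 0.0645]
eef_rot: [179.9, -0.1, 11.0]
contact_force: [-1.1, -4.8, 2.2]
gripper_width: 0.148
grip_force: 80.3
```

```bash
python3 st.py
```

```text
[ 1.79936248e+02 -6.01520790e-02  1.10348695e+01] [-0.74690676  0.13154886  0.0599317 ]
TCP in dock [-15.39409316  -0.93962445  64.50866651] F dock [-1.94982449 -4.48100493  2.15095606]
```

>>> carry_out --moves '[[[0.13,0,0,0,0,0],[0.13,0,0,0,0,0],[0.13,0,0,0,0,0],[0.13,0,0,0,0,0],[0.1,0,0,0,0,0],[0.1,0,0,0,0,0],[0.06,0,0,0,0,0],[0,0,0,0,0,0],[0,0,0,0,0,0]]]'

```text
time_s: 18.6
tcp_pos: [0.6152, -0.0412, 0.0645]
eef_rot: [180.0, 0.2, 11.1]
contact_force: [-9.9, -4.8, 7.6]
gripper_width: 0.147
grip_force: 81.3
```

```bash
python3 st.py
```

```text
[179.99918776   0.22355758  11.05935001] [-0.83436678  1.29249792  0.20780708]
TCP in dock [21.46591916 -0.64677222 64.49771999] F dock [-10.67088256  -2.83276365   7.63199879]
```

>>> carry_out --moves '[[[0.06,0,0,0,0,0],[0.06,0,0,0,0,0],[0,0,0,0,0,0],[0,0,0,0,0,0]]]'

```text
time_s: 19.0
tcp_pos: [0.62, -0.0399, 0.0646]
eef_rot: [-179.9, 0.4, 11.0]
contact_force: [-15.2, -4.9, 12.2]
gripper_width: 0.148
grip_force: 81.8
```

```bash
python3 st.py; python3 - <<'E'
from h import *
from plant import r
d={n:r.snapshot(n) for n in("side","top")};pickle.dump(d,open('s6.pkl','wb'))
a=cv2.resize(d['side']["frame"][130:250,160:300,::-1],None,fx=3.5,fy=3.5,interpolation=cv2.INTER_CUBIC)
cv2.imwrite('pics/c6.png',a)
E
```

```text
[-179.92933609    0.38294204   11.02028619] [-0.81493023  2.05638593  0.04413028]
TCP in dock [26.48303286 -0.22289843 64.58705095] F dock [-15.81502168  -1.90268454  12.20268931]
```

View pics/c6.png

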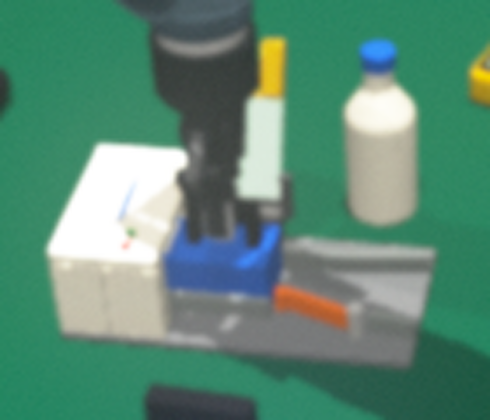

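The side crop shows the module nearly home, with the orange pawl tip at its rear edge, crop (277,292), and the flap still open. I'll push the last few mm to the bumpers.

>>> carry_out --moves '[[[0.06,0,0,0,0,0],[0.04,0,0,0,0,0],[0,0,0,0,0,0],[0,0,0,0,0,0]]]'

```text
time_s: 19.5
tcp_pos: [0.6228, -0.0395, 0.0648]
eef_rot: [-179.9, 0.7, 11.1]
contact_force: [-25.0, -8.1, 19.9]
gripper_width: 0.148
grip_force: 83.0
```

```bash
python3 st.py
```

```text
[-179.90592688    0.74527551   11.06101412] [-1.13608265  3.56266259  0.01789493]
TCP in dock [29.26722214 -0.35466319 64.78160409] F dock [-26.07737098  -3.21341793  19.89176761]
```

>>> carry_out --moves '[[[-0.06,0,-0.01,0,0,0],[-0.06,0,-0.01,0,0,0],[-0.06,0,0,0,0,0],[0,0,0,0,0,0],[0,0,0,0,0,0]]]'

```text
time_s: 20.0
tcp_pos: [0.6175, -0.0402, 0.0645]
eef_rot: [-179.9, 0.1, 11.0]
contact_force: [-4.7, -4.3, 0.4]
gripper_width: 0.148
grip_force: 80.2
```

```bash
python3 st.py
```

```text
[-1.79948693e+02  1.13010236e-01  1.09907452e+01] [-0.85021775  0.68806312 -0.0740327 ]
TCP in dock [23.9660085  -0.10654282 64.48111967] F dock [-5.41124929 -3.29933941  0.41573313]
```

>>> carry_out --moves '[[[-0.06,0,0,0,0,0],[-0.06,0,0,0,0,0],[0,0,0,0,0,0],[0,0,0,0,0,0]]]'

```text
time_s: 20.4
tcp_pos: [0.6147, -0.0407, 0.0651]
eef_rot: [-180.0, -0.4, 10.9]
contact_force: [6.4, -2.0, -6.2]
gripper_width: 0.152
grip_force: 79.1
```

```bash
python3 st.py
```

```text
[-179.99545848   -0.38779101   10.94837208] [-0.40094344 -1.23480476 -0.1175304 ]
TCP in dock [ 2.10885608e+01 -2.05727848e-02  6.51237893e+01] F dock [ 5.86037293 -3.22059255 -6.24674822]
```

The module is latched: the pull-back stops at TCP x = 21 mm with the force reversed. I'll unload, release and rise.

>>> carry_out --moves '[[[0.06,0,0,0,0,0],[0,0,0,0,0,0]]]'

```text
time_s: 20.6
tcp_pos: [0.6156, -0.0404, 0.0645]
eef_rot: [-180.0, 0.0, 11.0]
contact_force: [0.1, -4.1, -3.3]
gripper_width: 0.145
grip_force: 79.7
```

>>> carry_out --moves '[[[0,0,0,0,0,0],[0,0,0,0,0,0],[0,0,0,0,0,0],[0,0,0,0,0,0],[0,0,-0.4,0,0,0],[0,0,-0.7,0,0,0],[0,0,-0.7,0,0,0],[0,0,-0.7,0,0,0],[0,0,-0.7,0,0,0]]]' --claw 0.0

```text
time_s: 21.5
tcp_pos: [0.6154, -0.0401, 0.2264]
eef_rot: [-179.9, -0.1, 11.0]
contact_force: [0.1, 0.3, -1.0]
gripper_width: 0.503
grip_force: 0.0
```

>>> carry_out --moves '[[[-0.6,-0.6,-0.1,0,0,0],[-0.7,-0.7,0,0,0,0],[-0.7,-0.7,0,0,0,0],[-0.7,-0.7,0,0,0,0],[-0.7,-0.7,0,0,0,0],[-0.7,-0.7,0,0,0,0],[0,0,0,0,0,0],[0,0,0,0,0,0]]]'

```text
time_s: 22.3
tcp_pos: [0.3749, 0.1223, 0.2304]
eef_rot: [-179.9, -0.1, 11.1]
contact_force: [0.7, 0.2, 0.7]
gripper_width: 0.496
grip_force: 0.0
```

```bash
python3 - <<'E'
from h import *
from plant import r
d={n:r.snapshot(n) for n in("side","top")};pickle.dump(d,open('s7.pkl','wb'))
ims=[]
for n,o,(w,h),k in (('side',(165,120),(130,130),3),('top',(240,80),(130,130),3)):
    s=d[n];img=cv2.resize(s["frame"][o[1]:o[1]+h,o[0]:o[0]+w,::-1],None,fx=k,fy=k,interpolation=cv2.INTER_CUBIC)
    for q in [(-7,0,92),(49,0,92),(-16,26,54),(-16,-26,54),(-16,18.5,20)]:
        u=proj(s,D(*q));u=((u-o+.5)*k-.5).astype(int);cv2.drawMarker(img,tuple(int(a) for a in u),(255,0,255),0,9,1)
    ims.append(img)
cv2.imwrite('pics/c7.png',np.hstack(ims));print(r.sense()['time_s'],r.sense()['gripper_width'],r.sense()['contact_force'])
E
```

```text
22.4 0.5028940484252642 [0.33690164 0.415627   0.87026109]
```

View pics/c7.png

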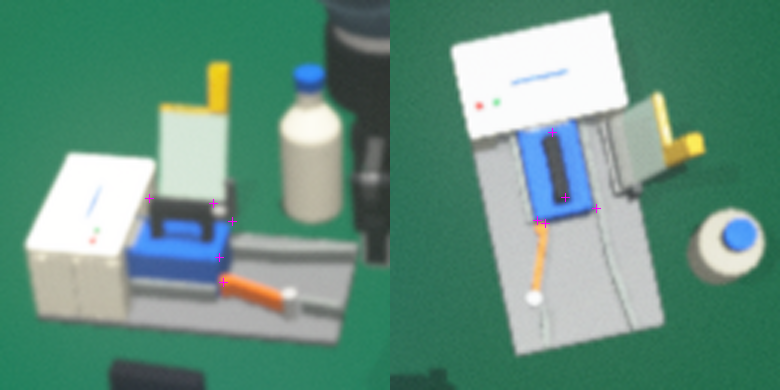

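The crop shows the module flat in the slot with its rear at the catch line, (540,222). The pawl nose is in behind it, the flap is open, the bottle is in place and the arm is clear.

```bash
python3 -c "
from plant import r
print(r.hand_in())"
```

```text
the job is handed in; nothing more can be done
None
```

The job is handed in, though the hand-in gave no verdict: at the last look, the module was latched flat behind the pawl, the flap stood open, the bottle was in place and the arm was clear. I didn't re-measure the meter and shunt box, but the arm was not sent near them.

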